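Shut and latch the candle display case

ROBOT

A 7-joint arm with a two-finger parallel gripper is mounted at the origin on the work surface. World frame = base frame: x ahead of the robot, y to its left, z up, the work surface at z = 0. Lengths are in m, angles in rad, forces in N, time in s.
With the tool pointing down it reaches from about 0.4 to 0.875 m from the base axis. Payload 19.3 kg.
Tool frame: the origin (TCP) lies where the fingers leave the gripper's body, on its centre line; the fingertips stand bot.tip_reach ahead of it and the grasp point (between the pads) lies 54 mm ahead of it (bot.tip_reach is the distance from the TCP to the fingertips, in m); z points along the fingers, y is the line along which they close (so a half turn about z gives the same grasp; the last joint's range is limited). The gripper opens to 85 mm and grips with 20 to 120 N. Pads are 22 mm wide; open, the fingers measure 114 mm over their backs; the gripper's body (76 mm by 85 mm) begins 54 mm behind the grasp point. The pads swing forward as they close: fully open they stand 13 mm farther back than shut.
Start: joints at [-1.252, 0.521, -0.036, 1.599, 0.021, 1.021, -0.113], TCP at [0.237, 0.578, 0.304] pointing down, gripper open.
Joint ranges: [-2.91, 2.91], [-0.3, 2.13], [-1.5, 1.42], [0.17, 2.43], [-1.26, 4.41], [0.16, 1.93], [-2.52, 2.52]. Speed limits (rad/s): [1.89, 1.89, 2.39, 2.39, 3.01, 3.01, 3.01].

INTERFACE

Orientations are given as [roll, pitch, yaw] about the fixed x, y, z axes, in that order (R = Rz(yaw) Ry(pitch) Rx(roll)).
In Python, from workcell import bot gives the robot as it stands. The module is installed in compiled form; this text tells all that it offers.
- The arm moves only by the shell command python3 -m jog 'ROWS' [FORCE]. ROWS is JSON, a list that holds one entry, the list of rows, each a list of 7 numbers: the shift along the tool's x, y, z in mm, then the turn, a rotation vector about the tool's x, y, z in rad, then the opening, from 0 (shut) to 1 (fully open). In form: [[[tx, ty, tz, wx, wy, wz, fingers], ...]]. A call has 1 to 5 rows; each row shifts and turns the commanded pose from where the row before left it, along the tool's axes as they then stand; what a row does not reach is not made up. A row lasts 1/10 s, in which the tool goes at most 50 mm and 8.59 degrees, less where a joint would pass 70% of its speed; a pose out of reach is approached as far as the arm can. A call is refused whole if a number of a shift passes 50 or a number of a turn 0.15, either way. A call with a gripper value outside its range is refused whole. The fingers move at their own pace and stop on an object; FORCE is the grip in N (left out, the last holds). Time passes only in rows, so rows that do not move let the fingers close. It gives the time, the measured TCP pose, the force, the opening and the grip force at its end, in the units of the state.
- bot.observe(): the state, without advancing time (a new reading comes with each control period).
- bot.grab_frame(name): name is "side" or "top" or "wrist"; returns a dict with "img" (384x512x3 uint8, red, green, blue), "intrinsics" (3x3 intrinsics, pixels), "R" (3x3) and "t" (3): a world point X has camera coordinates R X + t; the wrist camera has in their place "tool_from_camera" (4x4, takes a point from camera to tool coordinates, whose origin is the TCP and whose axes are the flange's). Camera axes: x right, y down, z forward; pixel columns grow to the right and rows downward; lengths in m; the calibration is good to about 2 mm. The wrist camera is an equidistant fisheye: a pixel r from the principal point sees the ray r / f radians off the axis. A picture is of the moment at which its call begins: read the wrist's pose just before it. There is no depth.
- bot.job_done(): hands the job in; it is judged then, once.
Trained networks look in a picture, given as the dict that the camera call returned (one of the last four; its "shot" number tells which), for a name from the list of things; names that differ only in an ending like _2 or _b are one class to them, and where a whole thing is asked for, a point or a joint stands for the part that bears it (a point fixed in the world has none). Each returns a list of dicts, best first, with "conf" (0 to 1); they miss things now and then, are a little off and sometimes report something else, mostly with a low value. They report only what shows in the picture. A call takes as long as a camera call.
- bot.trace(query, picture): "region" (384x512 bool, what is visible of it).
- bot.spot_point(query, picture): "xyz" ([x, y, z] in m, in world coordinates, good to about 4 mm: a listed point, or the origin of a listed thing).
The state is a dict: "clock": time; "qpos": joint angles; "qd": joint speeds; "joint_efforts": joint torques, N m; "position": TCP position; "tool_rot": TCP orientation; "force": force on the tool from outside, world axes, zero at the start; "moment": the same for the moment, N m; "grip_width": finger opening in m; "finger_force": force on a finger pad.
Only numpy, scipy, OpenCV 4.12 (cv2) and the standard library are available. Lean on these libraries where they do the work, as an engineer would, in place of code of your own. Each camera call takes 0.05 s, during which the arm holds its last target. There are 200 camera calls.

TASK

Close up the small candle display case on the gift table: with the fingertips push its lid down until it is fully shut, and only then flip the yellow-knobbed latch lever over past centre so that it snaps down over the lid. Just push, pick nothing up, and leave the candle jar, gift box and bottle beside the case standing where they are.

Things in the scene. Friction and masses are not known exactly. Their poses are not given: they have to be found in the camera images.
- case: White display case fixed to the table, 140 mm deep (its x) by 260 mm wide (its y), rim 90 mm above the table. Origin: centre of its underside, on the table. Its x points from the front (latch side, towards the robot) to the back (lid hinge); z up. A steel bracket, 60 mm wide, carries the latch in the middle of its front; its two cheeks reach 99 mm to 77 mm in front of the origin, up to 101 mm above the table and 16 mm either side of the middle.
- lid (a joint): Hinge of the lid, rad: 0 = fully shut, grows as it opens (starts at 0.45 to 0.8). The lid is a purple frame with a clear pane, 140 mm from hinge to free front edge, 260 mm wide, 10 mm thick (shut, its top is 100 mm above the table). The front rail is 30 mm deep and full width. The hinge is stiff: the lid stays at any angle, and about 2 to 4 N on the front rail pushes it down; it stops firmly at 0.
- lid_hinge (a point): Point on the lid's hinge line, at mid width: back top edge of the case, 70 mm behind the case's origin and 90 mm above the table. The hinge line runs along the case's y.
- lid_edge (a point): Middle of the upper front (free) edge of the lid; moves with the lid. 140 mm from the hinge line along the lid and 10 mm above the lid's underside.
- latch (a joint): Latch lever's angle, rad: 0 = open, leaning to the front, away from the lid, 0.5 rad from upright; 0.5 = upright (dead centre); 1.63 = latched, lying back over the lid's front rail. Over-centre spring: it takes about 2 to 3 N at the knob, pushing towards the case's +x, to leave 0; past 0.5 it snaps by itself to 1.63. The lever itself does not stop the lid.
- latch_pivot (a point): Pivot of the latch lever: 88 mm in front of the case's origin, 90 mm above the table, at mid width. Axis along the case's y.
- latch_knob (a point): Centre of the yellow ball knob, 28 mm across, at the end of the 10 mm thick steel lever, 70 mm from the pivot. Open: about 151 mm above the table and 34 mm in front of the pivot. Upright: 160 mm above the table. Latched: about 120 mm above the table, 63 mm behind the pivot.
- candle: Bystander: amber glass candle jar with a wooden lid, 64 mm across, 75 mm tall, loose. Origin: centre of its underside.
- giftbox: Bystander: lilac gift box with pink ribbon, 60 mm cube, loose. Origin: centre of its underside.
- roomspray: Bystander: green glass bottle with black cap, 48 mm across, 110 mm tall, loose. Origin: centre of its underside.

How it is judged:
On the way, in this order (a step that is already met when the one before it is completed fails the run):
1. the lid is shut while the latch is still open (value of joint lid below 0.05 rad and value of joint latch below 0.35 rad), for 0.2 s.
2. the latch has snapped over onto the lid (value of joint lid below 0.05 rad and value of joint latch above 1.5 rad), for 0.2 s.
At the end, for the whole second after the job is handed in: The lid is shut (within 0.05 rad), the latch lever lies over it (beyond 1.5 rad) at rest, and the three bystanders stand upright within 25 mm of where they began (all of step 2 and velocity of joint each of latch, lid below 0.1 rad/s and distance of each of candle, giftbox, roomspray from where it was at the start of the episode below 0.025 m and angle between each of candle, giftbox, roomspray's own z axis and vertical below 0.25 rad); the robot touches nothing.
It fails at once if the latch is thrown past centre before the lid is shut (value of joint latch above 0.55 rad and value of joint lid above 0.06 rad).
It fails at once if the candle jar is lifted, pushed more than 25 mm or tipped (distance of candle from where it was at the start of the episode above 0.025 m or angle between candle's own z axis and vertical above 0.25 rad).
It fails at once if the gift box is lifted, pushed more than 25 mm or tipped (distance of giftbox from where it was at the start of the episode above 0.025 m or angle between giftbox's own z axis and vertical above 0.25 rad).
It fails at once if the room-spray bottle is lifted, pushed more than 25 mm or tipped (distance of roomspray from where it was at the start of the episode above 0.025 m or angle between roomspray's own z axis and vertical above 0.25 rad).
It also fails if it takes over 40 s, if anything falls off the work surface, if the arm or the gripper's body presses on something with over 40 N, if the wrist force passes 120 N, or if a joint passes its speed limit or range.

## Working session

There is one attempt and no reset: what is moved stays moved. The work goes in short steps, Python scripts to look and compute and a shell command to move; the robot and the scene stay as the last step left them, time stands still between calls to the robot, and variables do not carry over. Pictures are saved under pics/ and viewed, at most 10 in all, crops included, and the job is handed in when it is done.

```bash
mkdir -p pics
python3 - <<'E'
from workcell import bot
import cv2,numpy as np
s=bot.observe();print(s['clock'],s['position'],s['tool_rot'],bot.tip_reach,s['grip_width'])
ims=[]
for c in('side','top'):
    p=bot.grab_frame(c);ims.append(p['img'])
    print(c,'campos',np.round(-p['R'].T@p['t'],2))
    for n in('case','lid_hinge','lid_edge','latch_pivot','latch_knob','candle','giftbox','roomspray'):
        r=bot.spot_point(n,p)
        print(n,[(np.round(q['xyz'],3).tolist(),round(q['conf'],2)) for q in r[:2]])
cv2.imwrite('pics/a.png',cv2.resize(np.hstack(ims)[:,:,::-1],(800,300)))
E
```

```text
0.0 [0.23685347 0.57810145 0.30332965] [-3.14044739e+00  8.25047342e-05  2.75276479e+00] 0.0726 0.08532903891076836
side campos [ 0.39 -0.76  0.71]
case [([0.655, -0.083, -0.002], 0.8)]
lid_hinge [([0.725, -0.067, 0.088], 0.91)]
lid_edge [([0.625, -0.091, 0.181], 0.87)]
latch_pivot [([0.568, -0.104, 0.089], 0.76)]
latch_knob [([0.54, -0.112, 0.154], 0.63)]
candle [([0.53, 0.049, -0.0], 0.71)]
giftbox []
roomspray [([0.661, -0.298, -0.002], 0.61)]
top campos [0.52 0.05 1.15]
case [([0.658, -0.083, -0.001], 0.91)]
lid_hinge [([0.728, -0.064, 0.094], 0.67)]
lid_edge [([0.622, -0.089, 0.183], 0.81)]
latch_pivot []
latch_knob []
candle [([0.53, 0.05, 0.005], 0.75), ([0.567, -0.098, 0.089], 0.23)]
giftbox [([0.607, 0.14, -0.003], 0.81)]
roomspray [([0.655, -0.298, -0.0], 0.62)]
```

View pics/a.png

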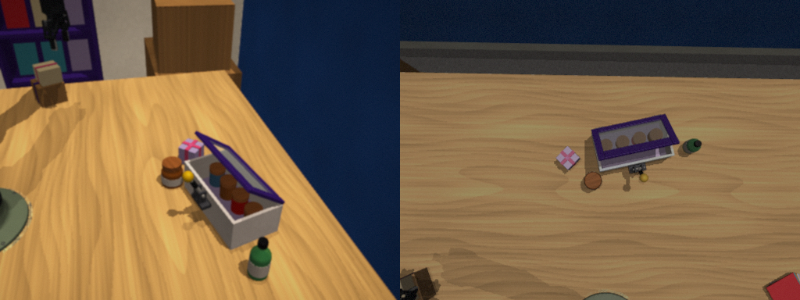

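```bash
python3 -m jog '[[[-40,-28,0,0,0,0,0],[-40,-28,0,0,0,0,0],[-40,-28,0,0,0,0,0],[-40,-28,0,0,0,0,0],[-40,-28,0,0,0,0,0]]]'; python3 -m jog '[[[-40,-28,0,0,0,0,0],[-40,-28,0,0,0,0,0],[-40,-28,0,0,0,0,0],[-40,-28,0,0,0,0,0],[-40,-28,0,0,0,0,0]]]'; python3 -m jog '[[[0,0,0,0,0,-0.15,0],[0,0,0,0,0,-0.15,0],[0,0,0,0,0,-0.15,0],[0,0,0,0,0,-0.15,0],[0,0,0,0,0,0,0]]]'
cat > h.py <<'E'
from workcell import bot
import numpy as np
from scipy.spatial.transform import Rotation as Rn
C=np.array([.656,-.083,0]);W=Rn.from_euler('z',0.225).as_matrix()
def go(*uvz):
    "tool-frame shift (mm) to bring fingertips to case point; also says where they are"
    s=bot.observe();R=Rn.from_euler('xyz',s['tool_rot']).as_matrix()
    tip=s['position']+R[:,2]*bot.tip_reach
    print('t',s['clock'],'tip in case',np.round(W.T@(tip-C)*1e3,1),'rot',np.round(s['tool_rot'],3),'reach',bot.tip_reach,'F',np.round(s['force'],1))
    for t in uvz:
        print('to',t,'shift',np.round(R.T@(C+W@np.array(t)-tip)*1e3,1))
E
python3 -c "
from h import *
go((-.025,.07,.2))"
```

```text
clock: 1.4
position: [0.3697, 0.3712, 0.3041]
tool_rot: [3.141, 0.0, 2.753]
force: [1.9, 0.6, -0.6]
grip_width: 0.0124
finger_force: 0.0
clock: 1.9
position: [0.5017, 0.1658, 0.3042]
tool_rot: [3.141, 0.0, 2.753]
force: [0.4, 1.8, -0.1]
grip_width: -0.0001
finger_force: 0.0
clock: 2.4
position: [0.501, 0.1674, 0.3039]
tool_rot: [3.141, 0.0, -2.928]
force: [0.4, 0.3, -0.7]
grip_width: -0.0003
finger_force: 0.0
t 2.4 tip in case [-95.2 278.7 231.3] rot [ 3.141  0.    -2.928] reach 0.0726 F [ 0.4  0.3 -0.7]
to (-0.025, 0.07, 0.2) shift [ -72.5 -207.9   31.3]
```

```bash
python3 -m jog '[[[-14.5,-41.6,0,0,0,0,0],[-14.5,-41.6,0,0,0,0,0],[-14.5,-41.6,0,0,0,0,0],[-14.5,-41.6,0,0,0,0,0],[-14.5,-41.6,0,0,0,0,0]]]'; python3 -m jog '[[[0,0,15,0,0,0,0],[0,0,0,0,0,0,0]]]'
python3 - <<'E'
from h import *
import cv2
go((-.025,.07,.172),(-.055,.07,.1))
ims=[]
for c in('side','wrist'):
    p=bot.grab_frame(c);ims.append(p['img'])
    if c=='side':
      for n in('lid_edge','lid_hinge','latch_knob','latch_pivot'):
        r=bot.spot_point(n,p)
        print(n,[(np.round(W.T@(q['xyz']-C),3).tolist(),round(q['conf'],2)) for q in r[:1]])
a=cv2.resize(ims[0][120:312,180:436],(512,384))
cv2.imwrite('pics/b.png',cv2.resize(np.hstack([a,ims[1]])[:,:,::-1],(800,300)))
E
```

```text
clock: 2.9
position: [0.6161, -0.0222, 0.3041]
tool_rot: [-3.141, 0.0, -2.936]
force: [0.8, 1.1, -0.2]
grip_width: 0.0002
finger_force: 0.0
clock: 3.1
position: [0.6149, -0.0214, 0.2872]
tool_rot: [3.141, -0.003, -2.936]
force: [0.1, 0.8, -0.3]
grip_width: 0.0002
finger_force: 0.0
t 3.1 tip in case [-26.5  69.2 214.6] rot [ 3.141e+00 -3.000e-03 -2.936e+00] reach 0.0726 F [ 0.1  0.8 -0.3]
to (-0.025, 0.07, 0.172) shift [-1.6  0.8 42.6]
to (-0.055, 0.07, 0.1) shift [ 28.2   0.2 114.7]
lid_edge [([-0.031, -0.001, 0.179], 0.57)]
lid_hinge [([0.071, 0.002, 0.085], 0.6)]
latch_knob [([-0.118, -0.001, 0.152], 0.53)]
latch_pivot [([-0.089, -0.0, 0.089], 0.68)]
```

View pics/b.png

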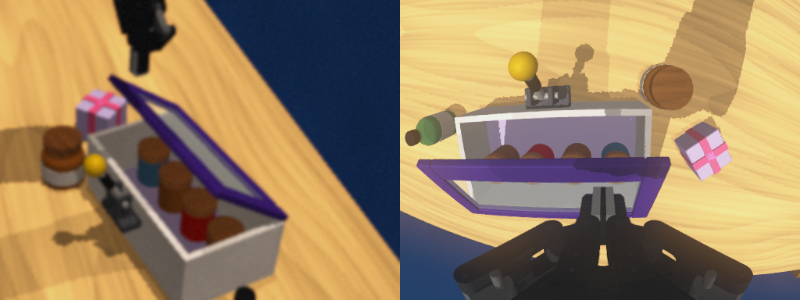

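```bash
python3 -m jog '[[[0,0,20,0,0,0,0],[0,0,15,0,0,0,0],[0,0,8,0,0,0,0],[1,0,8,0,0,0,0],[3,0,8,0,0,0,0]]]';python3 -m jog '[[[4,0,8,0,0,0,0],[4,0,8,0,0,0,0],[5,0,8,0,0,0,0],[5,0,8,0,0,0,0],[4,0,8,0,0,0,0]]]'; python3 -c "
from h import *
go((-.055,.07,.1))"
```

```text
clock: 3.9
position: [0.6117, -0.0212, 0.23]
tool_rot: [-3.141, 0.001, -2.93]
force: [-0.7, -0.2, 3.7]
grip_width: -0.0
finger_force: 1.3
clock: 4.4
position: [0.5896, -0.0262, 0.1893]
tool_rot: [-3.142, 0.0, -2.931]
force: [0.8, 0.4, 1.7]
grip_width: 0.0001
finger_force: 1.0
t 4.4 tip in case [-52.   70.2 116.7] rot [-3.142  0.    -2.931] reach 0.0726 F [0.8 0.4 1.7]
to (-0.055, 0.07, 0.1) shift [ 3.  -0.2 16.7]
```

```bash
python3 -m jog '[[[2,0,5,0,0,0,0],[1,0,5,0,0,0,0],[0,0,3,0,0,0,0],[0,0,2,0,0,0,0],[0,0,0,0,0,0,0]]]'; python3 -m jog '[[[0,0,2,0,0,0,0],[0,0,0,0,0,0,0]]]'
```

```text
clock: 4.9
position: [0.587, -0.0266, 0.1746]
tool_rot: [3.142, -0.0, -2.93]
force: [0.2, -0.8, 0.3]
grip_width: 0.0002
finger_force: 0.0
clock: 5.1
position: [0.5871, -0.0266, 0.1728]
tool_rot: [-3.142, 0.0, -2.93]
force: [-0.3, 0.2, 0.2]
grip_width: -0.0002
finger_force: 0.0
```

```bash
python3 -m jog '[[[0,0,2,0,0,0,0],[0,0,0,0,0,0,0]]]'; python3 -m jog '[[[0,0,2,0,0,0,0],[0,0,0,0,0,0,0]]]'
python3 - <<'E'
from h import *
import cv2
go()
ims=[]
for c in('side','wrist'):
    p=bot.grab_frame(c);ims.append(p['img'])
    for n in('lid_edge','latch_knob'):
        r=bot.spot_point(n,p)
        print(n,[(np.round(W.T@(q['xyz']-C),3).tolist(),round(q['conf'],2)) for q in r[:1]])
a=cv2.resize(ims[0][120:312,180:436],(512,384))
cv2.imwrite('pics/c.png',cv2.resize(np.hstack([a,ims[1]])[:,:,::-1],(800,300)))
E
```

```text
clock: 5.3
position: [0.5873, -0.0266, 0.1725]
tool_rot: [-3.142, 0.001, -2.931]
force: [-9.8, 1.2, 27.1]
grip_width: 0.0001
finger_force: 13.9
clock: 5.5
position: [0.5873, -0.0267, 0.1721]
tool_rot: [-3.141, 0.002, -2.931]
force: [-20.9, 1.2, 59.9]
grip_width: -0.0002
finger_force: 30.1
t 5.5 tip in case [-54.3  70.2  99.5] rot [-3.141e+00  2.000e-03 -2.931e+00] reach 0.0726 F [-20.9   1.2  59.9]
lid_edge [([-0.068, -0.002, 0.095], 0.65)]
latch_knob [([-0.12, -0.0, 0.155], 0.84)]
lid_edge [([-0.072, -0.001, 0.103], 0.96)]
latch_knob [([-0.117, -0.004, 0.153], 0.56)]
```

View pics/c.png

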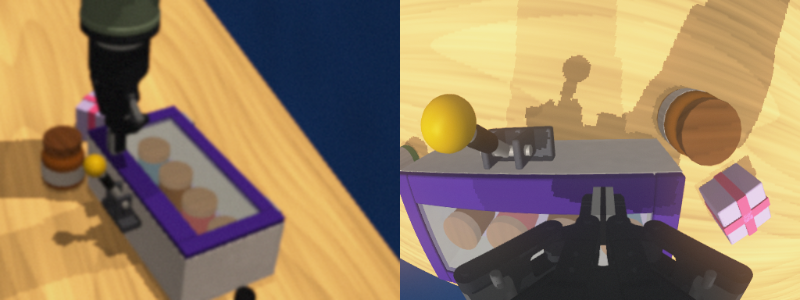

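The lid is shut: it stops firmly with the tips at 99.5 mm, and the picture shows the frame flush with the knob still leaning forward. Next I back off and go round to the front of the knob.

```bash
python3 -m jog '[[[0,0,-25,0,0,0,0],[0,0,-40,0,0,0,0],[0,0,-40,0,0,0,0],[0,0,0,0,0,0,0]]]'; python3 -c "
from h import *
go((-.175,0,.2),(-.175,0,.145))"
```

```text
clock: 6.2
position: [0.5888, -0.0268, 0.279]
tool_rot: [-3.14, 0.007, -2.931]
force: [1.2, -0.4, -1.3]
grip_width: -0.0002
finger_force: 0.0
t 6.2 tip in case [-52.4  69.7 206.4] rot [-3.14   0.007 -2.931] reach 0.0726 F [ 1.2 -0.4 -1.3]
to (-0.175, 0, 0.2) shift [121.6 -71.4   5.6]
to (-0.175, 0, 0.145) shift [122.  -71.4  60.6]
```

```bash
python3 -m jog '[[[40,-24,0,0,0,0,0],[40,-24,0,0,0,0,0],[42,-24,0,0,0,0,0],[0,0,30,0,0,0,0],[0,0,30,0,0,0,0]]]'; python3 -m jog '[[[0,0,0,0,0,0,0]]]'
python3 - <<'E'
from h import *
go((-.145,0,.148),(-.09,0,.148))
p=bot.grab_frame('side')
for n in('lid_edge','latch_knob'):
    print(n,[(np.round(W.T@(q['xyz']-C),3).tolist(),round(q['conf'],2)) for q in bot.spot_point(n,p)[:1]])
E
```

```text
clock: 6.7
position: [0.4825, -0.1238, 0.2141]
tool_rot: [-3.141, 0.003, -2.933]
force: [0.9, 1.2, -1.4]
grip_width: 0.0002
finger_force: 0.0
clock: 6.8
position: [0.4814, -0.1225, 0.2114]
tool_rot: [3.14, -0.004, -2.931]
force: [-0.3, 0.5, 0.6]
grip_width: 0.0001
finger_force: 0.0
t 6.8 tip in case [-179.3    0.6  138.8] rot [ 3.14  -0.004 -2.931] reach 0.0726 F [-0.3  0.5  0.6]
to (-0.145, 0, 0.148) shift [-34.2  -0.1  -9.3]
to (-0.09, 0, 0.148) shift [-89.2   0.7  -9.6]
lid_edge [([-0.07, -0.003, 0.097], 0.97)]
latch_knob [([-0.119, 0.001, 0.154], 0.84)]
```

```bash
python3 -m jog '[[[-20,0,0,0,0,0,0],[-12,0,0,0,0,0,0],[-10,0,0,0,0,0,0],[-10,0,0,0,0,0,0]]]'; python3 -m jog '[[[-10,0,0,0,0,0,0],[-10,0,0,0,0,0,0],[-8,0,0,0,0,0,0],[0,0,0,0,0,0,0]]]'
python3 - <<'E'
from h import *
go()
p=bot.grab_frame('side')
for n in('lid_edge','latch_knob'):
    print(n,[(np.round(W.T@(q['xyz']-C),3).tolist(),round(q['conf'],2)) for q in bot.spot_point(n,p)[:1]])
E
```

```text
clock: 7.35
position: [0.5343, -0.1116, 0.2143]
tool_rot: [-3.141, 0.0, -2.93]
force: [-2.0, 0.6, 2.0]
grip_width: 0.0003
finger_force: 0.9
clock: 7.75
position: [0.562, -0.1055, 0.2137]
tool_rot: [3.142, 0.0, -2.93]
force: [-1.0, 0.1, -0.0]
grip_width: -0.0001
finger_force: 0.0
t 7.75 tip in case [-96.6  -0.9 141.1] rot [ 3.142  0.    -2.93 ] reach 0.0726 F [-1.   0.1 -0. ]
lid_edge [([-0.069, -0.002, 0.096], 0.84)]
latch_knob [([-0.022, -0.003, 0.121], 0.87)]
```

The knob is at u ≈ -22 mm and z ≈ 121 mm, which means latched. Next I retreat, look once more, and hand in.

```bash
python3 -m jog '[[[30,0,0,0,0,0,0],[40,0,-10,0,0,0,0],[0,0,-40,0,0,0,0],[0,0,-40,0,0,0,0],[0,0,0,0,0,0,0]]]'
python3 - <<'E'
from h import *
import cv2
p=bot.grab_frame('side')
for n in('lid_edge','latch_knob'):
    print(n,[(np.round(W.T@(q['xyz']-C),3).tolist(),round(q['conf'],2)) for q in bot.spot_point(n,p)[:1]])
for n in('candle','giftbox','roomspray'):
    print(n,[np.round(q['xyz'],3).tolist() for q in bot.spot_point(n,p)[:1]])
cv2.imwrite('pics/d.png',cv2.resize(p['img'][120:312,180:436],(512,384))[:,:,::-1])
E
```

```text
clock: 8.4
position: [0.4936, -0.1212, 0.3086]
tool_rot: [-3.139, 0.007, -2.931]
force: [0.6, -0.8, -1.1]
grip_width: 0.0003
finger_force: 0.0
lid_edge []
latch_knob [([-0.022, 0.0, 0.121], 0.55)]
candle [[0.532, 0.051, 0.002]]
giftbox [[0.603, 0.138, -0.001]]
roomspray [[0.657, -0.301, -0.003]]
```

View pics/d.png

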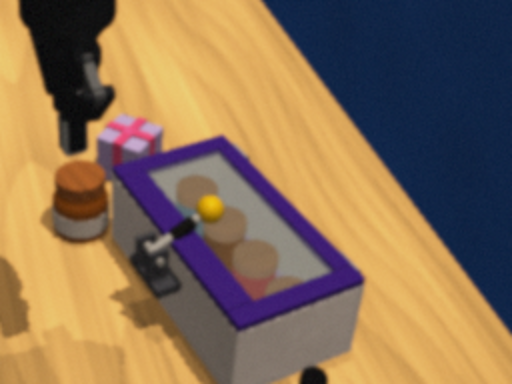

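The lid is shut, the lever lies over it with the knob at about (210, 208), the bystanders have not moved, and the gripper is clear.

```bash
python3 -c "
from workcell import bot
print(bot.job_done())"
```

```text
the job is handed in; nothing more can be done
None
```

The job is handed in: the lid was pushed fully shut first, then the latch was snapped down over it, and the candle jar, gift box and bottle stayed within a few millimetres of where they started (the hand-in gave no verdict).

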